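Lock the lunch box in its carrier

TASK

Slide the bento box, kept upright, through the mouth of the plywood lunch carrier and under its two lips, with the handle running in the slot, until it is fully home against the end wall, and let it go. Then take the mallet and knock the carrier's sprung peg fully down with the mallet's head (do not touch the peg with the gripper), so that the box cannot slide back out. Finally put the mallet back on the bench clear of the carrier, and leave the other things on the bench undisturbed.

Things in the scene. Friction and masses are not known exactly. Their poses are not given: they have to be found in the camera images.
- carrier: Plywood lunch carrier fixed on the bench, 164 long x 142 wide x 82 mm high. Origin: middle of its open mouth, at bench height; x points into it (mouth at x = 0, facing roughly the robot), y to its left, z up. Floor board 8 mm thick; inside 154 mm long (end wall there) and 122 mm wide (side walls at y = -61 and 61). Lips along the top of both side walls overhang the inside, see mouth.
- mouth (a point): Centre of the mouth opening: 38 mm straight above the carrier's origin, halfway between its floor (8 mm above the bench) and the underside of the lips (68 mm). The lips' top is 82 mm above the bench. Between the two lips an open slot 40 mm wide (carrier y -20 to 20) runs from the mouth to the end. Only the peg stands above the lips.
- peg (a joint): How far the sprung wooden locking peg is pushed down, m: 0 up, 0.024 fully down (cap on the lip). It stays where it is left; pushing takes about 8 N. 16 mm thick, it stands in the carrier's left lip at carrier x = 16, y = 50 mm, just inside the mouth. Up, its foot is hidden in the lip; down, the foot is 48 mm above the bench, behind the rear end of a box that is fully home.
- peg_top (a point): Middle of the top of the peg's round cap (28 mm across, 10 mm thick); 116 mm above the bench when the peg is fully up, 92 mm when fully down.
- bento: Bento lunch box with clip-on lid and fixed carry handle, loose, about 0.35 kg, 120 long (x) x 110 wide (y) x 50 mm high without handle, same either way round. Origin: centre of its underside. The handle is a straight bar 70 mm long along x, 14 mm wide and high, on a post at each end; bar centre 107 mm, bar top 114 mm above the underside, 50 mm free under it.
- bento_handle (a point): Centre of the bento box's handle bar, 107 mm above the box's underside.
- mallet: Rubber mallet, loose, about 0.32 kg, standing on one face of its head, handle level. Origin: centre of the head's lower face, z up; head 60 (x) x 56 (y) x 70 mm high. The wooden handle points along -x, 24 mm wide and 22 mm high, from the head (x = -30) to x = -180 mm, its axis 35 mm above the origin.
- mallet_grip (a point): Point on the handle's axis 70 mm from the head's centre, a good place to hold the mallet.
- mallet_face (a point): Centre of the head's lower (striking) face; same as the mallet's origin.
- jar: Bystander: glass jar with twist cap, 68 mm across, 105 mm high. Origin: centre of its underside.
- tin: Bystander: small aluminium tin, 68 mm across, 50 mm high. Origin: centre of its underside.
- cup: Bystander: plastic cup, 76 mm across, 95 mm high. Origin: centre of its underside.
- fork: Bystander: bamboo fork lying flat, 170 mm long along its x, 24 mm wide, 6 mm thick. Origin: underside, on its axis, 85 mm from either end.
- flask: Bystander: steel drink bottle, 68 mm across, 190 mm high. Origin: centre of its underside.
- mug: Bystander: white mug, 80 mm across, 90 mm high, handle at its +y. Origin: centre of its underside.
- brush: Bystander: brush lying along its x, about 200 mm long. Origin: underside.

How it is judged:
By the outcome, as a careful person would: the job done as asked, in the order asked, and still so for the second after the job is handed in, with the robot touching nothing.
It also fails if it takes over 64 s, if anything falls off the work surface, if the arm or the gripper's body presses on something with over 40 N, if the wrist force passes 120 N, or if a joint passes its speed limit or range.

ROBOT

A 6-joint arm with a two-finger parallel gripper is mounted at the origin on the work surface. World frame = base frame: x ahead of the robot, y to its left, z up, the work surface at z = 0. Lengths are in m, angles in rad, forces in N, time in s.
With the tool pointing down it reaches from about 0.15 to 0.775 m from the base axis. Payload 6.1 kg.
Tool frame: the origin (TCP) lies on the centre line of the jaws, within the pads' length; the fingertips stand 14 mm ahead of it and the grasp point (between the pads) lies 5 mm behind it (r.nose_length is the distance from the TCP to the fingertips, in m); z points along the fingers, y is the line along which they close (so a half turn about z gives the same grasp; the last joint's range is limited). The gripper opens to 85 mm and grips with 20 to 120 N. Pads are 22 mm wide; open, the fingers measure 114 mm over their backs; the gripper's body (76 mm by 85 mm) begins 54 mm behind the grasp point. The pads swing forward as they close: fully open they stand 13 mm farther back than shut.
Start: joints at [-1.208, 0.126, -0.04, 1.405, 0, 1.571], TCP at [0.186, -0.491, 0.245] pointing down, gripper open.
Joint ranges: [-2.72, 2.72], [-0.95, 1.95], [-1.27, 1.35], [-1.78, 2.02], [-1.46, 1.47], [-3.14, 3.14]. Speed limits (rad/s): [2.39, 2.39, 3.01, 3.14, 3.14, 3.14].

INTERFACE

Orientations are given as a unit quaternion [x, y, z, w].
In Python, from cell import r gives the robot as it stands.
- The arm moves only by the tool step_arm, never from a script. Its argument "targets" is a list of rows, each a list of 7 numbers: the shift along the world's x, y, z in cm, then the turn, a rotation vector about the world's x, y, z in degrees, then the opening, from 0 (shut) to 1 (fully open). In form: [[x, y, z, rx, ry, rz, jaw], ...]. A call has 1 to 20 rows; each row is the pose to reach, as a shift and turn from the pose commanded when the call began; what a row does not reach only later rows make up. A row lasts 1/8 s, in which the tool goes at most 62.5 mm and 10.7 degrees, less where a joint would pass 70% of its speed; a pose out of reach is approached as far as the arm can. A call with a gripper value outside its range is refused whole. The fingers move at their own pace and stop on an object; "grip_force" is the grip in N (left out, the last holds). Time passes only in rows, so rows that repeat a pose let the fingers close. It gives the time, the measured TCP pose, the force, the opening and the grip force at its end, in the units of the state.
- r.observe(): the state, without advancing time (a new reading comes with each control period).
- r.snapshot(name): name is "scene" or "side" or "wrist"; returns the picture (420x560x3 uint8, red, green, blue); there is no depth.
- r.calibration(name): a dict with "fx", "fy", "cx", "cy" (pixels), "T" (4x4, takes a point from camera to world coordinates). Camera axes: x right, y down, z forward; pixel columns grow to the right and rows downward; lengths in m; the calibration is good to about 2 mm. A picture is of the moment at which its call begins: read the wrist's pose just before it. calibration takes no time and is no camera call; for the wrist camera it gives the pose at the moment of the call.
- r.close_job(): hands the job in; it is judged then, once.
The state is a dict: "clock": time; "joint_positions": joint angles; "qd": joint speeds; "effort": joint torques, N m; "ee_pos": TCP position; "orientation": TCP orientation; "force": force on the tool from outside, world axes, zero at the start; "moment": the same for the moment, N m; "width": finger opening in m; "grasp_force": force on a finger pad.
Only numpy, scipy, OpenCV 4.12 (cv2) and the standard library are available. Lean on these libraries where they do the work, as an engineer would, in place of code of your own. Each camera call takes 0.05 s, during which the arm holds its last target. There are 200 camera calls.

## Working session

There is one attempt and no reset: what is moved stays moved. The work goes in short steps, Python scripts to look and compute and a tool call to move; the robot and the scene stay as the last step left them, time stands still between calls to the robot, and variables do not carry over. Pictures are saved under pics/ and viewed, at most 10 in all, crops included, and the job is handed in when it is done.

Besides the shell and the picture viewer there is one more tool, called after "Emit:" by a JSON object that holds its "name" and its "arguments". step_arm: Moves the arm, as the interface text tells. Its arguments: {"type":"object","properties":{"targets":{"type":"array"},"grip_force":{"type":"number"}},"required":["targets"]}

```bash
mkdir -p pics; python3 - <<'E'
from cell import r
import cv2,json
for n in ("scene","side"):
    p=r.snapshot(n); cv2.imwrite(f"pics/{n}0.png",p[:,:,::-1])
    c=r.calibration(n); print(n,c)
print(r.observe())
E
ls
```

```text
scene {'fx': 394.1539449395025, 'fy': 394.1539449395025, 'cx': 278.1328561832444, 'cy': 210.4640847798768, 'T': array([[-0.88629769,  0.32600399, -0.32893435,  0.92273993],
       [ 0.46307601,  0.63317357, -0.62020306,  0.61711966],
       [ 0.00608386, -0.70200615, -0.7121449 ,  0.83671774],
       [ 0.        ,  0.        ,  0.        ,  1.        ]])}
side {'fx': 438.9857900100481, 'fy': 438.9857900100481, 'cx': 280.77848808373034, 'cy': 206.22843579440286, 'T': array([[-0.88909418, -0.32047692,  0.32681199,  0.06007222],
       [-0.45763328,  0.60813995, -0.64864288,  0.97965164],
       [ 0.00912765, -0.72626465, -0.6873546 ,  1.13951052],
       [ 0.        ,  0.        ,  0.        ,  1.        ]])}
{'clock': 0.1, 'joint_positions': array([-1.20800214e+00,  1.26356834e-01, -4.05366513e-02,  1.40543866e+00,
       -4.07296684e-06,  1.57080123e+00]), 'qd': array([ 1.37252703e-03,  2.95967151e-04,  2.15117059e-03, -1.34146287e-03,
       -4.44979797e-05,  1.07243777e-03]), 'effort': array([-1.57104685e-03, -4.36903095e+01,  3.53606129e+01,  1.35775778e-02,
       -1.69260284e-04, -5.85483875e-07]), 'ee_pos': array([ 0.18618221, -0.49047748,  0.24457329]), 'orientation': array([ 9.83592763e-01,  1.80401459e-01, -1.40538999e-04, -7.54943440e-04]), 'force': array([0.21642897, 0.53697385, 0.34236737]), 'moment': array([0.00689276, 0.03041433, 0.02451527]), 'grasp_force': 0.0, 'width': 0.08547766159214697}
pics
```

View pics/scene0.png

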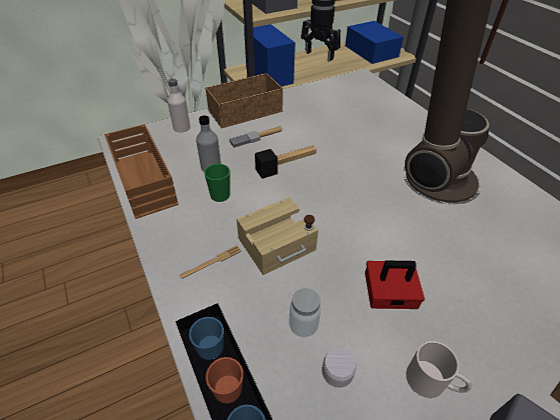

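View pics/side0.png

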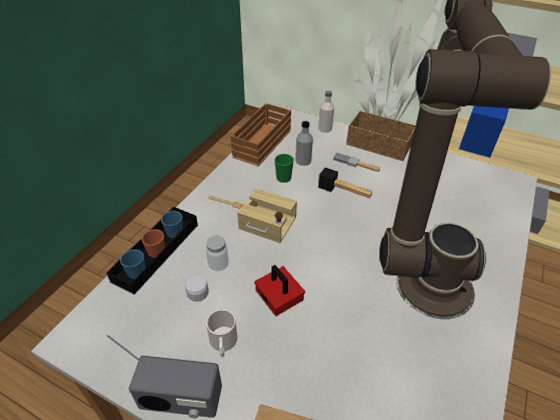

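```bash
python3 - <<'E'
import cv2,numpy as np
a=cv2.imread("pics/scene0.png");b=cv2.imread("pics/side0.png")
f=lambda im,x,y,w,h,s:cv2.resize(im[y:y+h,x:x+w],None,fx=s,fy=s,interpolation=cv2.INTER_CUBIC)
cv2.imwrite("pics/c1.png",f(a,225,130,200,150,4))
cv2.imwrite("pics/c2.png",f(b,230,160,170,150,4))
E
```

```text
(no output)
```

View pics/c1.png

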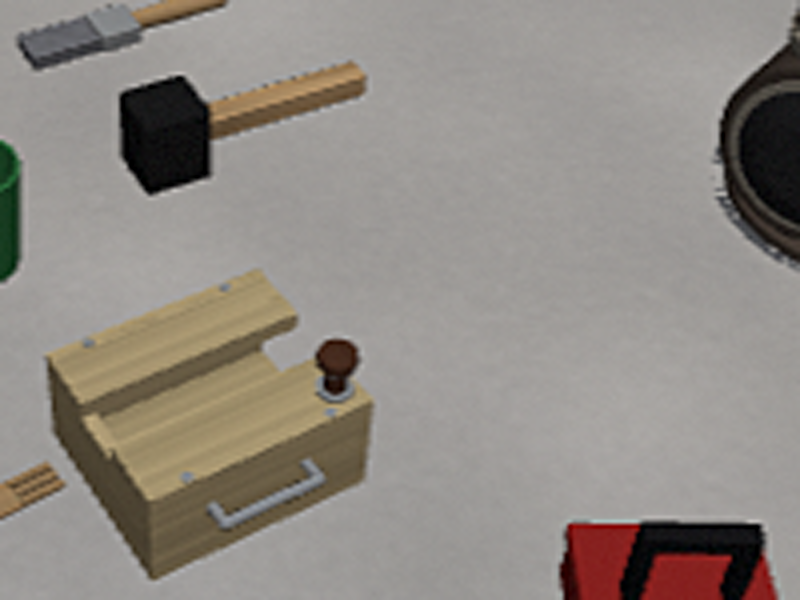

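View pics/c2.png

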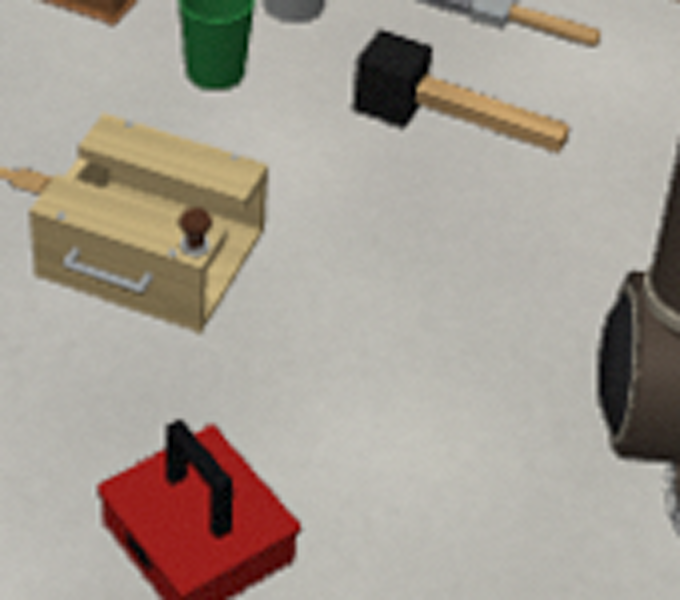

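```bash
python3 - <<'E'
import cv2,numpy as np
a=cv2.imread("pics/scene0.png");b=cv2.imread("pics/side0.png")
f=lambda im,x,y,w,h,s:cv2.convertScaleAbs(cv2.resize(im[y:y+h,x:x+w],None,fx=s,fy=s,interpolation=cv2.INTER_CUBIC),alpha=1.6)
t=np.hstack([f(a,360,252,66,60,6),f(b,250,258,66,60,6)])
u=np.hstack([f(a,250,140,66,40,6),f(b,312,163,66,40,6)])
cv2.imwrite("pics/c3.png",np.vstack([t,u]))
E
```

```text
(no output)
```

View pics/c3.png

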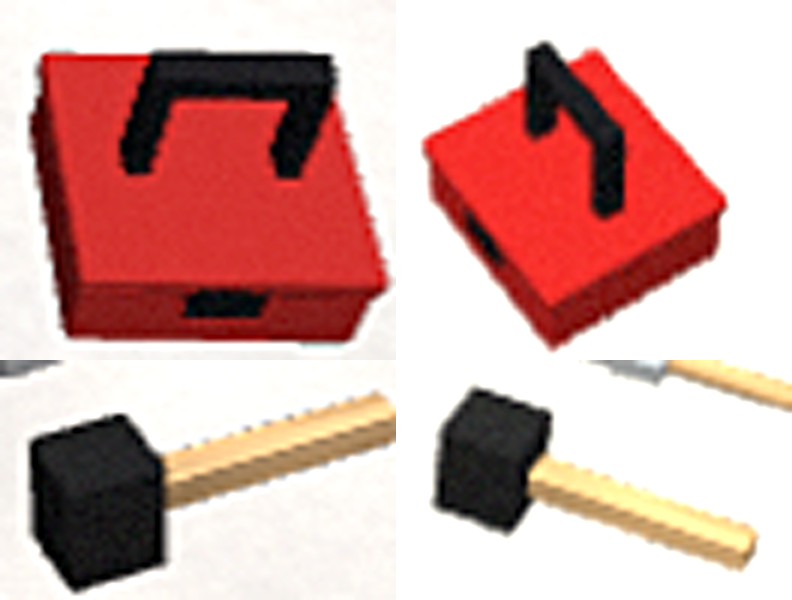

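```bash
cat > h.py <<'E'
import numpy as np
from cell import r
from scipy.optimize import least_squares
cal={n:r.calibration(n) for n in("scene","side")}
def proj(c,P):
    q=(np.asarray(P)-c["T"][:3,3])@c["T"][:3,:3]
    return q[:,:2]/q[:,2:]*[c["fx"],c["fy"]]+[c["cx"],c["cy"]]
def ray(c,uv,z=0.):
    d=c["T"][:3,:3]@[(uv[0]-c["cx"])/c["fx"],(uv[1]-c["cy"])/c["fy"],1]; o=c["T"][:3,3]
    return o+d*(z-o[2])/d[2]
def world(p,L):
    c,s=np.cos(p[2]),np.sin(p[2]); L=np.asarray(L,float)/1000
    return np.c_[c*L[:,0]-s*L[:,1]+p[0],s*L[:,0]+c*L[:,1]+p[1],L[:,2]]
def fit(obs,p0):
    """obs: list of (calib, offset, scale, [(u,v,x,y,z mm)...])"""
    def f(p):
        return np.concatenate([(proj(c,world(p,np.array(a)[:,2:]))-(np.array(off)+np.array(a)[:,:2]/s)).ravel() for c,off,s,a in obs])
    o=least_squares(f,p0,loss="soft_l1"); return o.x,f(o.x).reshape(-1,2).round(1)
E
python3 - <<'E'
from h import *
np.set_printoptions(suppress=True,precision=4)
S,D=cal["scene"],cal["side"]
g=lambda u,v:ray(S,(u,v))[:2]
print({k:g(*v) for k,v in dict(jar=(305,330),tin=(339,375),cup=(219,195),fork0=(182,276),fork1=(240,250),flask=(209,167),mug=(433,383)).items()})
yaw0=np.arctan2(*(g(240,160)-g(300,145))[::-1])
pr=lambda n,o:print(n,o[0][:2]*1000,np.degrees(o[0][2]),"\n",o[1].tolist())
pr("carrier",fit([(S,(225,130),4,[(373,402,0,71,82),(262,268,0,-71,82),(297,320,0,-20,82),(48,357,164,-71,82),(150,498,164,71,82),(153,577,164,71,0),(362,482,0,71,0),(337,352,16,50,116)]),
 (D,(230,160),4,[(205,268,0,71,82),(203,330,0,71,0),(32,212,164,71,82),(37,275,164,71,0),(103,115,164,-71,82),(267,168,0,-71,82),(262,235,0,-71,0),(195,216,16,50,116)])],[*g(318,250),yaw0]))
pr("bento",fit([(S,(360,252),6,[(42,55,60,-55,50),(78,285,60,55,50),(386,288,-60,55,50),(155,52,35,-7,114),(330,55,-35,-7,114)]),
 (D,(250,258),6,[(27,145,60,55,50),(154,305,-60,55,50),(199,50,60,-55,50),(331,203,-60,-55,50),(226,130,-35,-7,114),(200,148,-35,7,114)])],[*g(395,290),yaw0]))
pr("mallet",fit([(S,(250,140),6,[(33,80,30,-28,70),(127,55,-30,-28,70),(163,97,-30,28,70),(70,130,30,28,70),(75,230,30,28,0),(163,205,-30,28,0)]),
 (S,(225,130),4,[(353,62,-180,-12,46),(366,75,-180,12,46),(364,92,-180,12,24)]),
 (D,(312,163),6,[(79,27,30,-28,70),(154,50,-30,-28,70),(124,95,-30,28,70),(47,65,30,28,70),(114,172,-30,28,0),(39,142,30,28,0),(359,178,-180,-12,46),(344,188,-180,12,46),(346,210,-180,12,24)])],[*g(266,170),yaw0]))
E
```

```text
{'jar': array([0.6599, 0.2582]), 'tin': array([0.648 , 0.3802]), 'cup': array([ 0.6679, -0.255 ]), 'fork0': array([ 0.8637, -0.0156]), 'fork1': array([ 0.6979, -0.0255]), 'flask': array([ 0.6471, -0.3978]), 'mug': array([0.483 , 0.4846])}
carrier [519.0566   0.32  ] 2.684867810975375 
 [[0.2, 0.1], [-0.9, 0.5], [0.2, -1.3], [-0.6, -0.4], [-0.2, 1.4], [-0.3, 1.5], [0.6, 0.2], [0.3, 0.5], [-0.2, 0.1], [0.1, 1.0], [-0.2, -0.5], [-0.1, 0.2], [0.7, -0.7], [0.9, -1.1], [1.4, -1.5], [0.7, 0.4]]
bento [419.8412 266.8037] -28.783303882667024 
 [[-0.6, -0.0], [-0.1, 0.0], [1.0, 0.7], [-1.0, 0.4], [0.5, 0.6], [-0.8, -1.1], [-0.3, 0.3], [0.3, -0.9], [0.8, -0.2], [0.9, 0.5], [1.2, -0.3]]
mallet [ 490.1623 -286.5573] -2.514997140042804 
 [[-2.1, -0.6], [-0.6, -1.1], [0.7, 1.6], [-1.3, 1.1], [-1.6, 1.5], [0.6, 0.7], [-0.1, -0.2], [0.1, 0.5], [0.1, 1.5], [0.2, -1.5], [1.7, -0.5], [0.6, 0.0], [-0.8, -0.1], [0.6, 0.9], [-0.7, 0.9], [1.5, -1.9], [1.6, 0.1], [0.4, 0.8]]
```

Emit:
{"name": "step_arm", "arguments": {"targets": [[23.4,75.7,4,0,0,130,1],[23.4,75.7,4,0,0,130,1],[23.4,75.7,4,0,0,130,1],[23.4,75.7,4,0,0,130,1],[23.4,75.7,4,0,0,130,1],[23.4,75.7,4,0,0,130,1],[23.4,75.7,4,0,0,130,1],[23.4,75.7,4,0,0,130,1],[23.4,75.7,4,0,0,130,1],[23.4,75.7,4,0,0,130,1],[23.4,75.7,4,0,0,130,1],[23.4,75.7,4,0,0,130,1],[23.4,75.7,4,0,0,130,1],[23.4,75.7,4,0,0,130,1],[23.4,75.7,4,0,0,130,1],[23.4,75.7,4,0,0,130,1],[23.4,75.7,4,0,0,130,1],[23.4,75.7,4,0,0,130,1]]}}

```text
clock: 2.35
ee_pos: [0.4203, 0.2655, 0.2856]
orientation: [0.253, 0.968, 0.0, 0.0]
force: [0.2, 0.0, 0.1]
width: 0.0854
grasp_force: 0.0
```

```bash
python3 - <<'E'
from h import *
import cv2,pickle
c=r.calibration("wrist"); p=r.snapshot("wrist")
pickle.dump(c,open("w1.pkl","wb"))
o=r.observe(); print(o["clock"],o["ee_pos"],o["orientation"],o["joint_positions"])
print(c["fx"],proj(c,world([.4198,.2668,np.radians(-28.8)],[[35,0,114],[-35,0,114],[60,55,50],[60,-55,50],[-60,55,50],[-60,-55,50]])))
cv2.imwrite("pics/w1.png",cv2.resize(p[:,:,::-1],None,fx=1.42,fy=1.42,interpolation=cv2.INTER_CUBIC))
E
```

```text
2.4 [0.42032129 0.26569176 0.2855936 ] [2.52586501e-01 9.67574276e-01 1.96967319e-04 2.03512411e-04] [ 5.63716018e-01  7.64450493e-02 -6.68228013e-03  1.48710327e+00
 -2.83169892e-05  1.07442104e+00]
342.80496868845523 [[281.32507023 226.09865169]
 [280.77860212 150.73714557]
 [329.76996333 227.07552111]
 [232.77215271 227.80710064]
 [333.86439909 117.58137899]
 [227.08214337 118.47720628]]
```

View pics/w1.png

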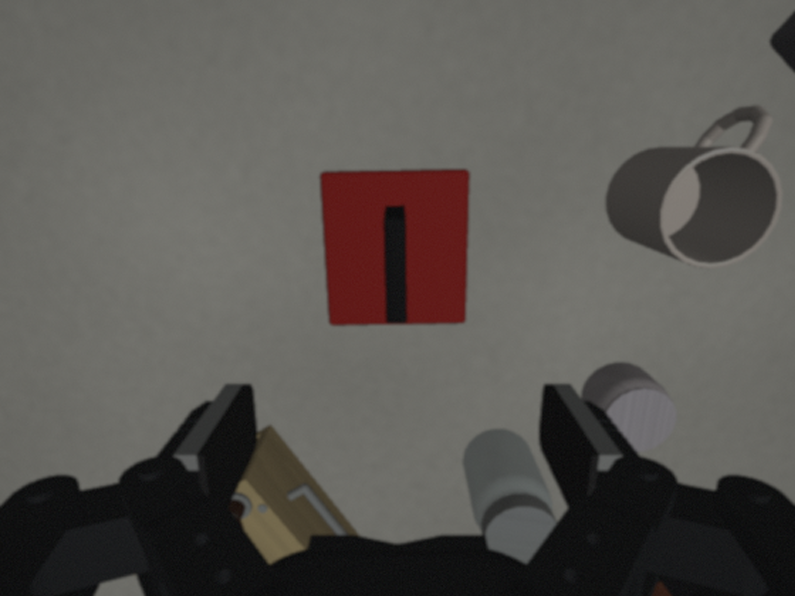

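```bash
python3 - <<'E'
from h import *
import pickle
c=pickle.load(open("w1.pkl","rb"))
obs=[(c,(0,0),1.42,[(321,172,-60,-55,50),(468,170,-60,55,50),(329,324,60,-55,50),(465,322,60,55,50),(385,322,35,-7,114),(407,322,35,7,114),(386,217,-35,-7,114),(406,217,-35,7,114)])]
o=fit(obs,[.42,.267,-.5]);print(o[0],np.degrees(o[0][2]),o[1].tolist())
print(c["T"].round(3).tolist())
E
```

```text
[ 0.42000354  0.26426682 -0.50135394] -28.725464551626043 [[-1.0, -1.2], [2.1, -0.8], [-0.7, 0.9], [0.5, 1.4], [0.5, 0.8], [-0.0, 0.7], [-1.5, -0.4], [0.4, -0.5]]
[[0.489, 0.833, 0.259, 0.354], [0.872, -0.467, -0.145, 0.303], [-0.0, 0.297, -0.955, 0.415], [0.0, 0.0, 0.0, 1.0]]
```

Emit:
{"name": "step_arm", "arguments": {"targets": [[0,0,-6,0,0,0.5,1],[0,0,-12,0,0,0.5,1],[0,0,-16,0,0,0.5,1],[0,0,-18.3,0,0,0.5,1],[0,0,-18.3,0,0,0.5,1],[0,0,-18.3,0,0,0.5,0],[0,0,-18.3,0,0,0.5,0],[0,0,-18.3,0,0,0.5,0],[0,0,-18.3,0,0,0.5,0],[0,0,-18.3,0,0,0.5,0],[0,0,-18.3,0,0,0.5,0],[0,0,-18.3,0,0,0.5,0],[0,0,-18.3,0,0,0.5,0]], "grip_force": 60}}

```text
clock: 4.03
ee_pos: [0.4202, 0.266, 0.1025]
orientation: [0.248, 0.969, -0.0, 0.0]
force: [-3.7, -2.3, 5.2]
width: 0.0131
grasp_force: 61.2
```

Emit:
{"name": "step_arm", "arguments": {"targets": [[0,0,2,0,0,0,0],[0,0,5,0,0,0,0],[-1,-4,5,0,0,5,0],[-2,-9,5,0,0,12,0],[-2,-14,5,0,0,20,0],[-2,-19,5,0,0,26,0],[-1,-24,5,0,0,30,0],[0,-26.9,4,0,0,31.4,0],[1.5,-26.9,2,0,0,31.4,0],[1.9,-26.9,1.2,0,0,31.4,0],[1.9,-26.9,1.2,0,0,31.4,0],[1.9,-26.9,1.2,0,0,31.4,0]]}}

```text
clock: 5.52
ee_pos: [0.4391, -0.0023, 0.1146]
orientation: [-0.024, 1.0, 0.0, 0.0]
force: [-0.1, 0.2, -3.6]
width: 0.0127
grasp_force: 59.8
```

```bash
python3 - <<'E'
from h import *
import cv2,pickle
a=r.snapshot("scene");b=r.snapshot("side");c=r.calibration("wrist");w=r.snapshot("wrist")
for n,p in dict(scene1=a,side1=b,wrist1=w).items(): cv2.imwrite(f"pics/{n}.png",p[:,:,::-1])
pickle.dump(c,open("w2.pkl","wb"))
f=lambda im,x,y,w,h,s:cv2.convertScaleAbs(cv2.resize(im[y:y+h,x:x+w,::-1],None,fx=s,fy=s,interpolation=cv2.INTER_CUBIC),alpha=1.3)
t=np.hstack([f(a,230,190,133,100,3),f(b,230,190,133,100,3)])
u=f(w,0,0,560,420,.7); u=cv2.copyMakeBorder(u,0,0,0,t.shape[1]-u.shape[1],0)
cv2.imwrite("pics/v1.png",np.vstack([t,u]))
o=r.observe();print(o["ee_pos"],o["orientation"],o["force"])
E
```

```text
[ 0.43942529 -0.00248668  0.11492366] [-2.37853830e-02  9.99716952e-01  1.93811610e-06  5.21906483e-04] [ 0.80195667  0.137092   -3.97910598]
```

View pics/v1.png

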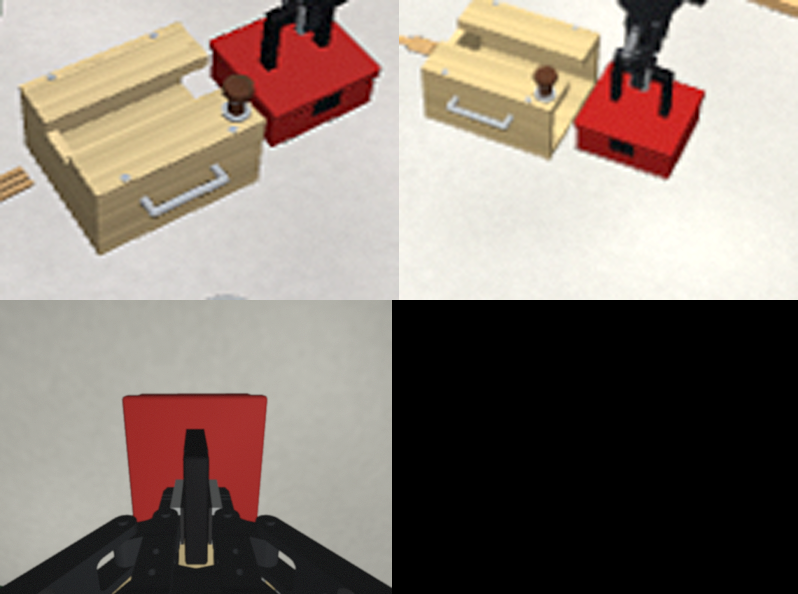

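```bash
python3 - <<'E'
from h import *
S,D=cal["scene"],cal["side"]
B=[(S,(230,190),3,[(212,39,60,-55,62),(380,70,-60,55,62),(268,115,60,55,62),(373,103,-60,55,12),(272,145,60,55,12)]),
(D,(230-133,190),3,[(575,122,60,55,62),(668,149,-60,55,62),(705,95,-60,-55,62),(668,178,-60,55,12),(578,150,60,55,12)])]
C=[(S,(225,130),4,[(373,402,0,71,82),(262,268,0,-71,82),(297,320,0,-20,82),(48,357,164,-71,82),(150,498,164,71,82),(153,577,164,71,0),(362,482,0,71,0),(337,352,16,50,116)]),
 (D,(230,160),4,[(205,268,0,71,82),(203,330,0,71,0),(32,212,164,71,82),(37,275,164,71,0),(103,115,164,-71,82),(267,168,0,-71,82),(262,235,0,-71,0),(195,216,16,50,116)])]
for n,o in(("box",B),("car",C)):
  for k in (slice(0,2),slice(0,1),slice(1,2)):
    x,e=fit(o[k],[.45,0,.05]);print(n,x[:2].round(4),np.degrees(x[2]).round(2),np.abs(e).max())
E
```

```text
box [ 0.4378 -0.0037] 1.17 2.3
box [ 0.436  -0.0047] 0.85 1.8
box [ 0.4411 -0.0034] 2.89 2.3
car [5.191e-01 3.000e-04] 2.68 1.5
car [ 5.179e-01 -5.000e-04] 2.25 1.6
car [0.52  0.001] 3.16 1.5
```

Emit:
{"name": "step_arm", "arguments": {"targets": [[1,0.05,0,0,0,0,0],[2,0.1,0,0,0,0,0],[3,0.14,0,0,0,0,0],[4,0.19,0,0,0,0,0],[5,0.24,0,0,0,0,0],[5,0.24,0,0,0,0,0]]}}

```text
clock: 6.42
ee_pos: [0.4901, -0.0004, 0.1141]
orientation: [-0.023, 1.0, 0.0, -0.0]
force: [-0.3, 0.3, -3.3]
width: 0.013
grasp_force: 59.8
```

Emit:
{"name": "step_arm", "arguments": {"targets": [[1.5,0.07,0,0,0,0,0],[3,0.14,0,0,0,0,0],[4.5,0.21,0,0,0,0,0],[6,0.28,0,0,0,0,0],[7.5,0.35,0,0,0,0,0],[9,0.42,0,0,0,0,0],[10.5,0.5,0,0,0,0,0],[10.5,0.5,-0.2,0,0,0,0],[10.5,0.5,-0.4,0,0,0,0],[10.5,0.5,-0.4,0,0,0,0]]}}

```text
clock: 7.68
ee_pos: [0.5941, 0.0045, 0.1107]
orientation: [-0.023, 1.0, -0.0, 0.0]
force: [1.0, 0.0, -2.1]
width: 0.013
grasp_force: 60.1
```

Emit:
{"name": "step_arm", "arguments": {"targets": [[0.4,0.02,0,0,0,0,0],[0.8,0.04,0,0,0,0,0],[1.2,0.06,0,0,0,0,0],[1.5,0.07,0,0,0,0,0],[1.8,0.08,0,0,0,0,0],[1.8,0.08,0,0,0,0,0]]}}

```text
clock: 8.43
ee_pos: [0.6127, 0.0053, 0.1105]
orientation: [-0.023, 1.0, -0.0, 0.0]
force: [-3.0, -1.7, 3.4]
width: 0.0127
grasp_force: 60.9
```

Emit:
{"name": "step_arm", "arguments": {"targets": [[0.1,0,0,0,0,0,0],[0.2,0.01,0,0,0,0,0],[0.3,0.01,0,0,0,0,0],[0.3,0.01,0,0,0,0,0]]}}

```text
clock: 8.93
ee_pos: [0.6146, 0.0055, 0.1105]
orientation: [-0.023, 1.0, 0.0, -0.001]
force: [-6.8, -2.6, 6.1]
width: 0.0131
grasp_force: 61.3
```

Emit:
{"name": "step_arm", "arguments": {"targets": [[0.15,0,0,0,0,0,0],[0.3,0.01,0,0,0,0,0],[0.45,0.02,0,0,0,0,0],[0.45,0.02,0,0,0,0,0]]}}

```text
clock: 9.43
ee_pos: [0.6149, 0.0055, 0.1107]
orientation: [-0.023, 1.0, -0.0, -0.004]
force: [-23.1, -2.5, 16.0]
width: 0.0129
grasp_force: 62.8
```

Emit:
{"name": "step_arm", "arguments": {"targets": [[-0.25,0,0,0,0,0,0],[-0.25,0,0,0,0,0,0],[-0.25,0,0,0,0,0,0.6],[-0.25,0,0,0,0,0,0.6],[-0.25,0,0,0,0,0,0.6],[-0.25,0,0,0,0,0,0.6],[-0.25,0,0,0,0,0,0.6]]}}

```text
clock: 10.3
ee_pos: [0.6174, 0.0058, 0.1102]
orientation: [-0.023, 1.0, 0.0, 0.0]
force: [0.1, 0.2, -0.2]
width: 0.0514
grasp_force: 0.0
```

```bash
python3 - <<'E'
from h import *
print(r.observe()["force"],r.observe()["ee_pos"])
E
```

```text
[ 0.05448648  0.15432725 -0.15930403] [0.61742832 0.00576033 0.11022807]
```

Emit:
{"name": "step_arm", "arguments": {"targets": [[0,0,4,0,0,0,0.6],[0,0,10,0,0,0,1],[-1,0,15,0,0,0,1],[-5,0,19,0,0,0,1],[-5,0,19,0,0,0,1],[-5,0,19,0,0,0,1]]}}

```text
clock: 11.05
ee_pos: [0.5675, 0.0057, 0.3]
orientation: [-0.023, 1.0, 0.0, 0.0]
force: [0.3, -0.3, -0.6]
width: 0.0853
grasp_force: 0.0
```

```bash
python3 - <<'E'
from h import *
import cv2,pickle
b=r.snapshot("scene");c=r.calibration("wrist");w=r.snapshot("wrist")
cv2.imwrite("pics/scene2.png",b[:,:,::-1]);cv2.imwrite("pics/wrist2.png",w[:,:,::-1])
pickle.dump(c,open("w3.pkl","wb"))
f=lambda im,x,y,w,h,s:cv2.convertScaleAbs(cv2.resize(im[y:y+h,x:x+w,::-1],None,fx=s,fy=s,interpolation=cv2.INTER_CUBIC),alpha=1.3)
t=f(w,130,0,300,330,1.8); u=f(b,230,190,100,100,2.5); u=cv2.copyMakeBorder(u,0,t.shape[0]-u.shape[0],0,0,0)
cv2.imwrite("pics/v2.png",np.hstack([t,u]))
print(r.observe()["ee_pos"])
E
```

```text
[0.56739893 0.00567268 0.29855225]
```

View pics/v2.png

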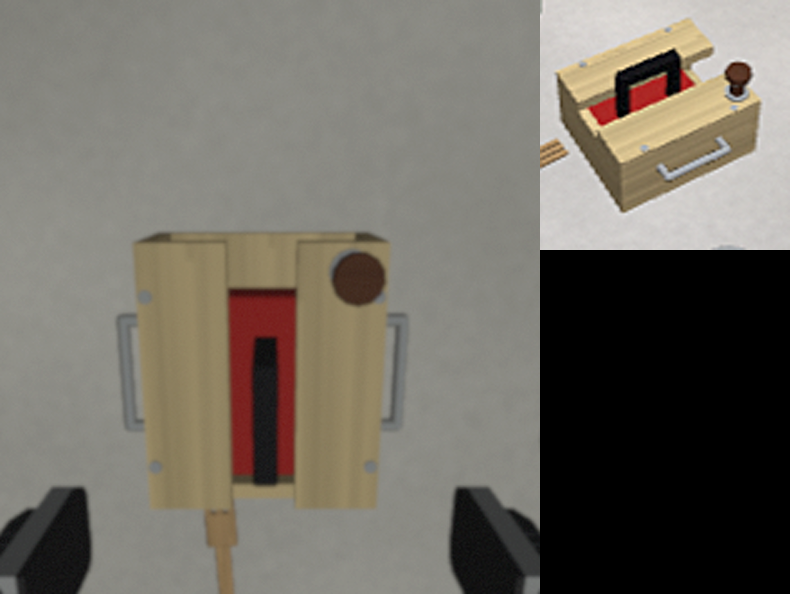

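```bash
python3 - <<'E'
from h import *
import pickle
c=pickle.load(open("w3.pkl","rb"))
o=fit([(c,(130,0),1.8,[(137,242,0,-71,82),(389,242,0,71,82),(151,508,164,-71,82),(376,508,164,71,82),(228,242,0,-20,82),(297,242,0,20,82),(358,279,16,50,116)])],[.52,0,.05])
x=o[0];print(x,np.degrees(x[2]),o[1].tolist())
px=lambda L:((proj(c,world(x,L))-[130,0])*1.8).round(1).tolist()
print(px([[34,0,58],[154,0,58],[154,0,82],[154,0,68]]))
print("lid edges",[(np.array(ray(c,(130+262/1.8,v/1.8),.058))[:2]).round(4) for v in(291,477)])
print("peg from ray",ray(c,(130+358/1.8,279/1.8),.116), world(x,[[16,50,116]]))
# mallet image
E
```

```text
[ 0.52111474 -0.00110693  0.04942711] 2.8319645587139197 [[-2.3, 0.1], [0.9, -0.2], [-0.3, 0.0], [0.1, -0.2], [-1.5, 0.0], [0.5, -0.1], [1.0, 0.4]]
[[262.5, 295.9], [263.6, 476.3], [263.2, 493.5], [263.4, 483.2]]
lid edges [array([5.521e-01, 1.000e-04]), array([0.6755, 0.0055])]
peg from ray [0.5342798  0.04865893 0.116     ] [[0.53462485 0.04962252 0.116     ]]
```

Emit:
{"name": "step_arm", "arguments": {"targets": [[-3,-6,0,0,0,-1,1],[-6,-12,0,0,0,-2,1],[-9,-18,0,0,0,-4,1],[-12,-24,-2,0,0,-5.2,1],[-14.7,-28.9,-4,0,0,-5.2,1],[-14.7,-28.9,-5,0,0,-5.2,1],[-14.7,-28.9,-5,0,0,-5.2,1]]}}

```text
clock: 12.02
ee_pos: [0.4194, -0.2836, 0.2479]
orientation: [0.023, 1.0, 0.001, -0.002]
force: [0.5, -0.1, 0.8]
width: 0.0856
grasp_force: 0.0
```

```bash
python3 - <<'E'
from h import *
import cv2,pickle
c=r.calibration("wrist");w=r.snapshot("wrist")
pickle.dump(c,open("w4.pkl","wb"))
cv2.imwrite("pics/w4.png",cv2.convertScaleAbs(cv2.resize(w[:,:,::-1],None,fx=1.42,fy=1.42,interpolation=cv2.INTER_CUBIC),alpha=1.5))
o=r.observe();print(o["ee_pos"],o["orientation"])
print([ray(cal["scene"],p)[:2] for p in((232,140),(282,128))])
E
```

```text
[ 0.42025807 -0.28293432  0.24910952] [ 2.22358584e-02  9.99751828e-01  9.73211211e-04 -9.49404615e-04]
[array([ 0.51890895, -0.50484909]), array([ 0.32195727, -0.4903824 ])]
```

View pics/w4.png

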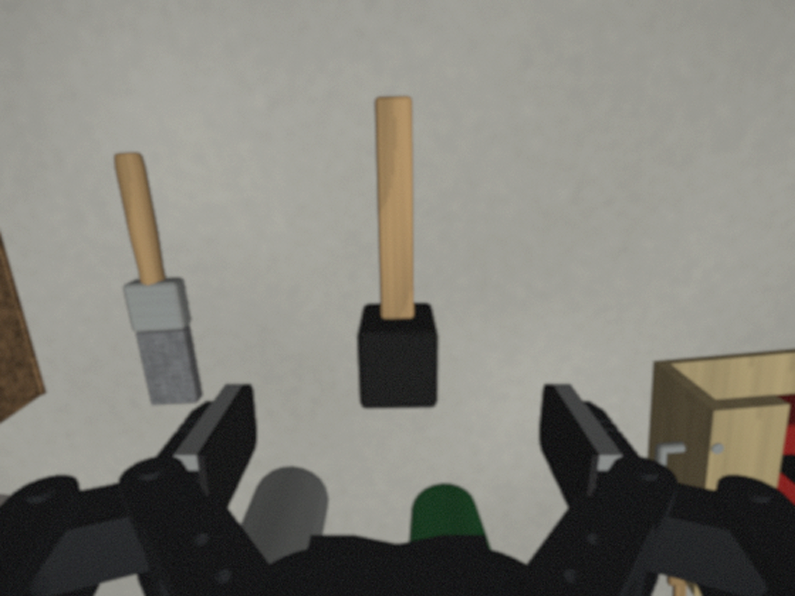

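```bash
python3 - <<'E'
from h import *
import pickle
c=pickle.load(open("w4.pkl","rb"))
o=fit([(c,(0,0),1.42,[(361,408,30,-28,70),(437,406,30,28,70),(376,98,-180,-12,46),(411,98,-180,12,46),(382,318,-30,-12,46),(414,318,-30,12,46)])],[.49,-.287,-.04])
x=o[0];print(x,np.degrees(x[2]),o[1].tolist(),world(x,[[-70,0,35]]))
E
```

```text
[ 0.49151893 -0.28572434 -0.02798176] -1.603236951625371 [[-0.7, 1.5], [1.2, 2.0], [-1.0, -2.0], [1.1, -2.5], [-0.6, 0.7], [0.3, 0.2]] [[ 0.42154633 -0.28376587  0.035     ]]
```

Emit:
{"name": "step_arm", "arguments": {"targets": [[0.1,-0.05,-5,0,0,0.4,1],[0.1,-0.05,-10,0,0,0.4,1],[0.1,-0.05,-15,0,0,0.4,1],[0.1,-0.05,-19,0,0,0.4,1],[0.1,-0.05,-21.8,0,0,0.4,1],[0.1,-0.05,-21.8,0,0,0.4,1],[0.1,-0.05,-21.8,0,0,0.4,0],[0.1,-0.05,-21.8,0,0,0.4,0],[0.1,-0.05,-21.8,0,0,0.4,0],[0.1,-0.05,-21.8,0,0,0.4,0],[0.1,-0.05,-21.8,0,0,0.4,0],[0.1,-0.05,-21.8,0,0,0.4,0],[0.1,-0.05,-21.8,0,0,0.4,0]], "grip_force": 110}}

```text
clock: 13.7
ee_pos: [0.4217, -0.2841, 0.0334]
orientation: [0.019, 1.0, -0.0, 0.001]
force: [-1.4, 0.9, 5.3]
width: 0.0225
grasp_force: 107.4
```

Emit:
{"name": "step_arm", "arguments": {"targets": [[0,0,3,0,0,0,0],[0,0,8,0,0,0,0],[0,1,13,0,0,0,0],[0,4,17,0,0,0,0],[1,8,18,0,0,0,0],[1.5,13,18,0,0,0,0],[2,18,18,0,0,0,0],[3,23,18,0,0,0,0],[4,28,18,0,0,0,0],[4.6,32,18,0,0,0,0],[4.6,33.4,17,0,0,0,0],[4.6,33.4,15,0,0,0,0],[4.6,33.4,14,0,0,0,0],[4.6,33.4,14,0,0,0,0]]}}

```text
clock: 15.45
ee_pos: [0.4664, 0.0495, 0.1713]
orientation: [0.019, 1.0, -0.0, -0.001]
force: [-0.4, 0.1, -2.8]
width: 0.0221
grasp_force: 108.8
```

```bash
python3 - <<'E'
from h import *
import cv2
a=r.snapshot("scene");b=r.snapshot("side")
f=lambda im,x,y,w,h,s:cv2.convertScaleAbs(cv2.resize(im[y:y+h,x:x+w,::-1],None,fx=s,fy=s,interpolation=cv2.INTER_CUBIC),alpha=1.3)
cv2.imwrite("pics/v3.png",np.hstack([f(a,230,170,133,120,3),f(b,230,170,133,120,3)]))
o=r.observe();print(o["ee_pos"],o["orientation"],o["force"],o["moment"])
E
```

```text
[0.46736427 0.04966824 0.17261677] [ 1.89283741e-02  9.99820838e-01 -2.30036870e-05  8.74287539e-05] [ 0.51483087  0.64295379 -3.7965956 ] [-0.04267575  0.18697345  0.00495662]
```

View pics/v3.png

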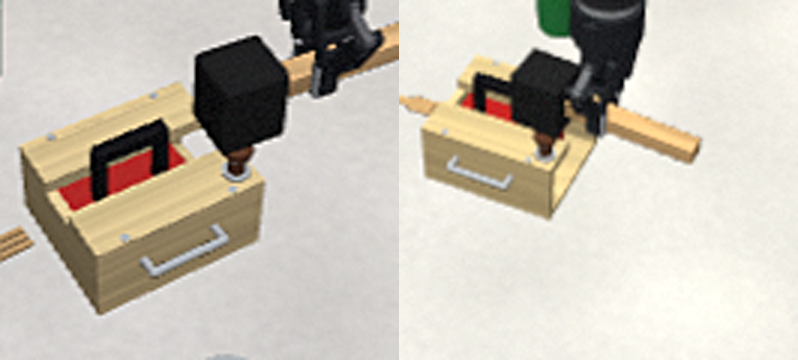

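Emit:
{"name": "step_arm", "arguments": {"targets": [[0,0,-1,0,0,0,0],[0,0,-2,0,0,0,0],[0,0,-2.5,0,0,0,0],[0,0,-3,0,0,0,0],[0,0,-3.3,0,0,0,0],[0,0,-3.3,0,0,0,0]]}}

```text
clock: 16.3
ee_pos: [0.4674, 0.0502, 0.1392]
orientation: [0.018, 1.0, -0.0, 0.0]
force: [-1.3, -0.4, -2.6]
width: 0.0222
grasp_force: 109.2
```

Emit:
{"name": "step_arm", "arguments": {"targets": [[0,0,-0.3,0,0,0,0],[0,0,-0.6,0,0,0,0],[0,0,-0.9,0,0,0,0],[0,0,-1.2,0,0,0,0],[0,0,-1.2,0,0,0,0]]}}

```text
clock: 16.92
ee_pos: [0.4675, 0.0502, 0.127]
orientation: [0.018, 1.0, 0.0, 0.0]
force: [-1.1, -1.0, -0.3]
width: 0.0223
grasp_force: 109.3
```

Emit:
{"name": "step_arm", "arguments": {"targets": [[0,0,-0.2,0,0,0,0],[0,0,-0.4,0,0,0,0],[0,0,-0.5,0,0,0,0],[0,0,-0.5,0,0,0,0]]}}

```text
clock: 17.42
ee_pos: [0.4673, 0.0502, 0.1246]
orientation: [0.018, 1.0, 0.0, 0.001]
force: [-11.0, -1.3, 19.1]
width: 0.0219
grasp_force: 112.0
```

```bash
python3 - <<'E'
from h import *
import cv2
o=r.observe();print(o["ee_pos"],o["force"],o["moment"])
D=cal["side"]; im=r.snapshot("scene").astype(int); cv2.imwrite("pics/p1.png",im[:,:,::-1])
# mallet handle tilt in side view: where is the wood; scan dark head extents in scene instead
for v in range(214,240): print(v," ".join("%3d/%3d/%3d"%tuple(im[v,u]) for u in range(298,322,3)))
x=[.5211,0,.0494]
print(proj(cal["scene"],world(x,[[16,50,92],[16,50,82],[16,64,92],[2,50,92],[30,64,92],[16,64,82]])))
E
```

```text
[0.46725779 0.0502453  0.12456844] [-11.03997626  -1.26667102  19.14581784] [-0.12786581  1.37317961 -0.08514615]
214  14/ 16/ 14   2/  6/  5  24/ 24/ 24  25/ 25/ 27  19/ 19/ 21  17/ 16/ 17  17/ 15/ 16  15/ 14/ 19
215  15/ 15/ 16   5/  7/  7  24/ 22/ 24  25/ 25/ 24   9/ 10/  9  15/ 14/ 15  16/ 18/ 15  17/ 16/ 17
216  10/ 12/ 12  14/ 16/ 15  13/ 11/  8  12/  9/ 12  12/ 13/ 13  15/ 17/ 18  17/ 16/ 17  11/ 13/ 11
217   8/ 12/ 10  11/ 10/ 10  13/ 13/ 14  18/ 18/ 19  18/ 18/ 17  14/ 16/ 15  11/  9/ 11  14/ 15/ 14
218  18/ 16/ 18   6/  4/  5  14/ 16/ 16  13/ 15/ 14  17/ 18/ 17  19/ 18/ 19  16/ 14/ 15  17/ 16/ 17
219  12/ 14/ 12  12/ 10/ 10  13/ 12/ 12  14/ 16/ 17   9/  9/ 12  17/ 16/ 17  17/ 17/ 19  18/ 17/ 17
220   6/  7/  8   7/  5/ 10  17/ 17/ 19  16/ 16/ 16  18/ 13/ 15  15/ 13/ 14  18/ 18/ 18  16/ 16/ 15
221  16/ 19/ 14   9/ 12/ 13  15/ 15/ 16  10/ 10/ 10   8/ 11/ 12  12/ 14/ 14  17/ 16/ 15  12/ 10/ 12
222  17/ 14/ 15  12/ 11/ 11  13/ 11/ 14  19/ 19/ 20  16/ 12/ 15  15/ 17/ 16  15/ 18/ 18  12/ 15/ 15
223  14/ 13/ 12  17/ 17/ 16  16/ 16/ 16  15/ 16/ 17  18/ 17/ 17  18/ 19/ 19  15/ 15/ 1
[... 1206 characters left out ...]
166/165
236 177/160/120 180/163/121 130/117/ 87 115/101/ 75 112/ 98/ 74 111/ 98/ 73 101/ 88/ 61 166/163/162
237 180/160/120 172/156/117 111/ 98/ 73 112/ 98/ 73 112/ 99/ 74 111/ 97/ 72 102/ 88/ 61 166/164/161
238 181/163/122 105/ 93/ 70 114/100/ 74 111/ 97/ 72 112/100/ 74 105/ 92/ 68 106/ 93/ 71 166/163/160
239 129/114/ 85 114/100/ 76 110/ 96/ 73 111/ 99/ 74 105/ 93/ 69 110/ 98/ 72 111/100/ 75 164/162/159
[[308.27539556 225.16401108]
 [308.04061105 227.78331706]
 [311.32107372 228.68601913]
 [312.8173663  223.14966725]
 [306.71009654 230.75557114]
 [311.06280402 231.30238638]][ WARN:0@0.550] global loadsave.cpp:1063 imwrite_ Unsupported depth image for selected encoder is fallbacked to CV_8U.
```

Emit:
{"name": "step_arm", "arguments": {"targets": [[0,0,-0.15,0,0,0,0],[0,0,-0.15,0,0,0,0],[0,0,1,0,0,0,0],[0,0,4,0,0,0,0],[-1,-4,6,0,0,0,0],[-1.5,-10,6,0,0,0,0],[-2,-16,6,0,0,0,0],[-3,-21,6,0,0,0,0],[-3,-21,6,0,0,0,0]]}}

```text
clock: 18.6
ee_pos: [0.4364, -0.1627, 0.1813]
orientation: [0.021, 1.0, -0.0, -0.001]
force: [-0.9, 0.2, -3.0]
width: 0.022
grasp_force: 109.3
```

```bash
python3 - <<'E'
from h import *
import cv2
o=r.observe();print(o["clock"],o["ee_pos"],o["force"],o["moment"])
x=[.5211,0,.0494]
for n in("scene","side"):
    im=r.snapshot(n); cv2.imwrite(f"pics/{n}5.png",im[:,:,::-1])
    old=cv2.imread(f"pics/{n}{'2' if n=='scene' else '0'}.png")[:,:,::-1]
    for k,I in(("before",old),("now",im)):
        u0,v0=proj(cal[n],world(x,[[16,50,100]]))[0].astype(int)
        s=I[v0-15:v0+15,u0-12:u0+12].astype(int)
        m=(s.sum(2)<180)&(s[:,:,0]>s[:,:,2]+12)
        v,u=np.nonzero(m); print(n,k,m.sum(),"u",u.min()+u0-12,u.max()+u0-12,"v",v.min()+v0-15,v.max()+v0-15)
    for z in(116,92): print(z,proj(cal[n],world(x,[[16,50,z],[16,50,z-10]])).round(1).tolist())
E
```

```text
18.6 [ 0.43643128 -0.16274955  0.18134375] [-0.93959785  0.15563155 -2.99581063] [0.03869214 0.22764038 0.01181915]
scene before 90 u 304 313 v 215 228
scene now 72 u 304 313 v 221 230
116 [[308.9, 218.7], [308.6, 221.4]]
92 [[308.3, 225.2], [308.0, 227.8]]
side before 45 u 276 282 v 213 221
side now 57 u 267 284 v 202 223
116 [[278.9, 214.1], [278.9, 216.3]]
92 [[278.9, 219.2], [278.9, 221.3]]
```

```bash
python3 - <<'E'
from h import *
import cv2
a=cv2.imread("pics/scene2.png");b=cv2.imread("pics/scene5.png")
up=lambda i:cv2.resize(i,None,fx=8,fy=8,interpolation=cv2.INTER_CUBIC)
t=up(a[214:223,303:316]); s=up(b[210:235,298:321])
_,mx,_,p=cv2.minMaxLoc(cv2.matchTemplate(s,t,cv2.TM_CCOEFF_NORMED)); print(mx,298+p[0]/8-303,210+p[1]/8-214)
im=b.astype(int)
print("rows below cap at col 308",[(v,im[v,308].tolist()) for v in range(219,236)])
E
```

```text
0.9530379176139832 -0.5 6.375
rows below cap at col 308 [(219, [112, 146, 160]), (220, [109, 151, 167]), (221, [23, 34, 60]), (222, [25, 35, 60]), (223, [32, 44, 69]), (224, [29, 41, 67]), (225, [33, 44, 70]), (226, [31, 44, 69]), (227, [31, 45, 71]), (228, [24, 36, 57]), (229, [13, 20, 38]), (230, [33, 46, 61]), (231, [121, 167, 186]), (232, [140, 137, 134]), (233, [136, 141, 142]), (234, [84, 106, 116]), (235, [68, 92, 106])]
```

Emit:
{"name": "step_arm", "arguments": {"targets": [[-1,-6,0,0,0,0,0],[-1.5,-11,-2,0,0,0,0],[-1.5,-12.1,-6,0,0,0,0],[-1.5,-12.1,-10,0,0,0,0],[-1.5,-12.1,-13,0,0,0,0],[-1.5,-12.1,-14.2,0,0,0,0],[-1.5,-12.1,-14.7,0,0,0,0],[-1.5,-12.1,-14.7,0,0,0,0]]}}

```text
clock: 19.7
ee_pos: [0.4231, -0.2807, 0.036]
orientation: [0.018, 1.0, -0.0, 0.0]
force: [0.6, 1.2, -3.3]
width: 0.0221
grasp_force: 109.6
```

Emit:
{"name": "step_arm", "arguments": {"targets": [[0,0,0,0,0,0,0],[0,0,-0.15,0,0,0,0],[0,0,-0.15,0,0,0,0]]}}

```text
clock: 20.08
ee_pos: [0.4224, -0.281, 0.0341]
orientation: [0.019, 1.0, -0.0, 0.0]
force: [0.2, 0.2, -3.5]
width: 0.0224
grasp_force: 109.6
```

Emit:
{"name": "step_arm", "arguments": {"targets": [[0,0,-0.15,0,0,0,0],[0,0,-0.15,0,0,0,0],[0,0,-0.15,0,0,0,0]]}}

```text
clock: 20.45
ee_pos: [0.4224, -0.281, 0.0335]
orientation: [0.019, 1.0, -0.0, 0.0]
force: [-4.9, 2.7, 6.1]
width: 0.0221
grasp_force: 111.5
```

Touching down at the original height; release and withdraw.

Emit:
{"name": "step_arm", "arguments": {"targets": [[0,0,0.05,0,0,0,0.5],[0,0,0.05,0,0,0,1],[0,0,0.05,0,0,0,1],[0,0,0.05,0,0,0,1],[0,0,0.05,0,0,0,1],[0,0,0.05,0,0,0,1],[0,0,5,0,0,0,1],[0,0,11,0,0,0,1],[0,0,17,0,0,0,1],[0,0,21.5,0,0,0,1],[0,0,21.5,0,0,0,1],[0,0,21.5,0,0,0,1]]}}

```text
clock: 21.95
ee_pos: [0.4222, -0.2807, 0.2466]
orientation: [0.018, 1.0, 0.0, -0.0]
force: [-0.8, 0.3, 0.4]
width: 0.0851
grasp_force: 0.0
```

```bash
python3 - <<'E'
from h import *
import cv2
for i in range(3): r.snapshot("side")
a=cv2.imread("pics/scene0.png");p=r.snapshot("scene");b=p[:,:,::-1].copy();cv2.imwrite("pics/end.png",b)
o=r.observe();print(o["clock"],o["ee_pos"],o["force"],o["width"])
d=(cv2.absdiff(cv2.GaussianBlur(a,(5,5),0),cv2.GaussianBlur(b,(5,5),0)).max(2)>30).astype(np.uint8)
n,_,st,_=cv2.connectedComponentsWithStats(d);print([s.tolist() for s in st[1:] if s[4]>8])
for nm,(u,v,w,h) in dict(mallet=(253,146,66,34)).items():
    m=cv2.matchTemplate(b[v-10:v+h+10,u-10:u+w+10],a[v:v+h,u:u+w],cv2.TM_CCOEFF_NORMED);_,mx,_,q=cv2.minMaxLoc(m);print(nm,mx,q[0]-10,q[1]-10)
u=cv2.matchTemplate(b[185:280,220:330],cv2.imread("pics/scene2.png")[195:235,258:300],cv2.TM_CCOEFF_NORMED);print("box",cv2.minMaxLoc(u)[1],cv2.minMaxLoc(u)[3])
E
```

```text
22.15 [ 0.42176967 -0.28046301  0.24577692] [-0.28938275  0.00354832  0.66793178] 0.08505922960060977
[[269, 0, 72, 110, 4431], [404, 0, 140, 187, 7987], [450, 128, 49, 70, 1471], [455, 137, 11, 14, 84], [453, 152, 5, 4, 11], [465, 154, 10, 6, 37], [458, 163, 13, 6, 25], [262, 174, 15, 5, 24], [250, 209, 42, 32, 663], [303, 214, 12, 9, 82], [303, 223, 12, 8, 54], [364, 260, 61, 50, 2652]]
mallet 0.9801574349403381 0 1
box 0.9993829131126404 (38, 10)
```

```bash
python3 -c "
from cell import r
print(r.close_job())"
```

```text
the job is handed in; nothing more can be done
None
```

The job is handed in at about 22 s of the 64 s allowed: by camera and force readings, the bento box is home against the end wall, the mallet has knocked the peg fully down, the mallet is back where it started, and nothing else on the bench moved.

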